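Load three tins into a spring rack and hold the row for the catches

TASK

Slide the three blue-lidded tins along the table, one at a time and without lifting or toppling them, into the flared mouth of the wooden rack, so that they stand upright in single file between its rails. Then press the row against the sprung end plate until the plate's black pointer stands in the green band, never driving it into the red, and finish while still holding the row steadily there, so that I can turn the two brass catches in behind the last tin. Leave the grey bottle, the green bowl and the pale lid where they are.

Things in the scene. Friction and masses are not known exactly. Their poses are not given: they have to be found in the camera images.
- rack: wooden rack fixed to the table. Origin on the table at the middle of its mouth; local -y runs down the channel from the mouth to the end plate, x across it, z up. The channel's floor is the table itself. Two rails, 18 mm wide, 20 mm high, inner faces at x = -36 and +36 mm, run from y = 0 to -285 mm. A block 58 mm high closes the far end (y = -235 to -280 mm)
- rack_mouth (a point): point between the outer tips of the flared mouth, on the table, at rack y = +36 mm; here the guides are about 117 mm apart inside, narrowing to 72 mm at y = 0 (30 degrees each side, 20 mm high). Open brass catches lie on the rails just inside the mouth, their tops 25 mm above the table
- scale_green (a point): middle of the green band of the scale on top of the -x rail, 21 mm above the table. Along the scale toward rack -y: white up to 10 mm of plate travel, green 10 to 20, white 20 to 26, red beyond. A black pointer fixed to the end plate moves over it
- plate_face (a point): middle of the front face of the aluminium end plate (66 mm wide, 3 to 74 mm above the table), 27 mm above the table; at rest it lies at rack y = -185 mm and moves to -y as pressed. Three tins in a row measure 193 mm, so the row ends inside the mouth once the plate is pressed by more than 8 mm
- plate (a joint): travel of the sprung end plate in m, 0 at rest, growing as it is pushed away from the mouth, at most 0.032; spring 700 N/m without preload (0.010 = 7 N, 0.020 = 14 N); table friction adds up to about 4 N to the push needed. Pointer in the green from 0.010 to 0.020, in the red from 0.026. It springs back when let go
- tin_1: lidded cylindrical tin, grey body with pale label and blue lid, 64 mm in diameter, 72 mm tall, about 0.15 kg, standing upright, lid fixed; slides well when pushed from behind at or below mid height (pushed near the top or dragged in a tight grip it may tip); the three tins are alike and may go in in any order; origin at the centre of its underside, z up
- tin_2: lidded cylindrical tin, grey body with pale label and blue lid, 64 mm in diameter, 72 mm tall, about 0.15 kg, standing upright, lid fixed; slides well when pushed from behind at or below mid height (pushed near the top or dragged in a tight grip it may tip); the three tins are alike and may go in in any order; origin at the centre of its underside, z up
- tin_3: lidded cylindrical tin, grey body with pale label and blue lid, 64 mm in diameter, 72 mm tall, about 0.15 kg, standing upright, lid fixed; slides well when pushed from behind at or below mid height (pushed near the top or dragged in a tight grip it may tip); the three tins are alike and may go in in any order; origin at the centre of its underside, z up
- grey_bottle: bystander: small grey-beige stoneware bottle, 51 mm wide, 70 mm tall, loose; origin at the centre of its underside
- green_bowl: bystander: small pale green bowl, 66 mm wide, 38 mm tall, loose; origin at the centre of its underside
- pale_lid: bystander: pale clay lid with a knob, 68 mm wide, 34 mm tall, loose; origin at the centre of its underside

How it is judged:
By the outcome, as a careful person would: the job done as asked, in the order asked, and still so for the second after the job is handed in, while the arm keeps its last pose, push and grip.
It also fails if it takes over 69 s, if anything falls off the work surface, if the arm or the gripper's body presses on something with over 40 N, if the wrist force passes 120 N, or if a joint passes its speed limit or range.

ROBOT

A 6-joint arm with a two-finger parallel gripper is mounted at the origin on the work surface; the furniture and walls round the work are solid. World frame = base frame: x ahead of the robot, y to its left, z up, the work surface at z = 0. Lengths are in m, angles in rad, forces in N, time in s.
With the tool pointing down it reaches from about 0.425 to 0.925 m from the base axis. Payload 12.5 kg.
Tool frame: the origin (TCP) lies midway between the tips of the shut fingers; the grasp point (between the pads) lies 19 mm behind it; z points along the fingers, y is the line along which they close (so a half turn about z gives the same grasp; the last joint's range is limited). The gripper opens to 85 mm and grips with 20 to 120 N. Pads are 22 mm wide; open, the fingers measure 114 mm over their backs; the gripper's body (76 mm by 85 mm) begins 54 mm behind the grasp point. The pads swing forward as they close: fully open they stand 13 mm farther back than shut.
Start: joints at [-1.238, 0.491, 1.559, -0, 1.092, -0.106], TCP at [0.266, -0.566, 0.231] pointing down, gripper open.
Joint ranges: [-3.1, 3.1], [-0.84, 2.19], [0.05, 2.79], [-1.13, 4.28], [0.06, 2.93], [-2.69, 2.69]. Speed limits (rad/s): [2.22, 2.22, 2.79, 3.14, 3.14, 3.14].

INTERFACE

Orientations are given as a unit quaternion [w, x, y, z].
In Python, from cell import r gives the robot as it stands. Calls block until the motion is done:
- r.reach(position, orientation): joint-space move of the TCP to a pose.
- r.servo_line(position, feed=0.15, rot=None, guard=None): straight line of the TCP; rot=None keeps the orientation; feed is the mean speed in m/s. With guard (N) it stops when the force on the tool has changed by that much, and returns True; else False.
- r.set_joints(angles): joint-space move.
- r.gripper_to(opening): finger opening in m; the grip force is fixed at half the most; returns when the fingers have stopped.
- r.hold(seconds).
- r.solve_ik(position, orientation): joint angles nearest the present ones, or None.
- r.grab_frame(name): name is "scene" or "side" or "wrist"; returns a dict with "color" (480x640x3 uint8, blue, green, red), "z_map" (480x640 float32, m along the optical axis (not along the pixel's ray), 0 where there is no reading), "fovy" (degrees; the focal length in pixels is half the picture's height over the tangent of half this angle, whatever the lens; pixels are square), "cx", "cy" (the principal point, pixels), "xyz" and "attitude" of the camera in the world. Camera axes: x right, y down, z forward; pixel columns grow to the right and rows downward; lengths in m; the calibration is good to about 2 mm. A picture is of the moment at which its call begins.
A pose or a line that the arm cannot do raises r.MotionError and nothing moves.
- r.sign_off(): hands the job in; it is judged then, once.
Trained networks look in a picture, given as the dict that the camera call returned (one of the last four; its "shot" number tells which), for a name from the list of things; names that differ only in an ending like _2 or _b are one class to them, and where a whole thing is asked for, a point or a joint stands for the part that bears it (a point fixed in the world has none). Each returns a list of dicts, best first, with "confidence" (0 to 1); they miss things now and then, are a little off and sometimes report something else, mostly with a low value. They report only what shows in the picture. A call takes as long as a camera call.
- r.masks_of(name, picture): "pixels" (480x640 bool, what is visible of it) and "box" ([left, top, right, bottom] in pixels, round what is visible of it).
Readings, each from a call of its own:
- r.get_time_s(): time.
- r.get_joint_pos(): joint angles.
- r.get_qd(): joint speeds.
- r.get_tau(): joint torques, N m.
- r.get_ee_pos(): TCP position.
- r.get_tool_rot(): TCP orientation.
- r.get_ft_force(): force on the tool from outside, world axes, zero at the start.
- r.get_ft_torque(): the same for the moment, N m.
- r.get_opening(): finger opening in m.
- r.get_finger_force(): force on a finger pad.
Only numpy, scipy, OpenCV 4.12 (cv2) and the standard library are available. Lean on these libraries where they do the work, as an engineer would, in place of code of your own. Each camera call takes 0.05 s, during which the arm holds its last target. There are 200 camera calls.

## Working session

There is one attempt and no reset: what is moved stays moved. The work goes in short steps, each a Python script; the robot and the scene stay as the last script left them, time stands still between calls to the robot, and variables do not carry over. Pictures are saved under pics/ and viewed, at most 10 in all, crops included, and the job is handed in when it is done.

```bash
mkdir -p pics; ls
cat > h.py <<'E'
import numpy as np, cv2
from cell import r
from scipy.spatial.transform import Rotation as R
def q2m(a):
    a=np.asarray(a,float)
    return a if a.shape==(3,3) else R.from_quat(a[[1,2,3,0]]).as_matrix()
def cloud(f,mask=None):
    z=f["z_map"];F=240/np.tan(np.radians(f["fovy"])/2)
    v,u=np.nonzero((z>0)&(mask if mask is not None else True))
    d=z[v,u];p=np.c_[(u-f["cx"])/F*d,(v-f["cy"])/F*d,d]
    return p@q2m(f["attitude"]).T+np.asarray(f["xyz"])
E
python3 - <<'E'
from h import *
for c in ("scene","side"):
    f=r.grab_frame(c);cv2.imwrite(f"pics/{c}0.png",f["color"])
    print(c,f["xyz"],f["attitude"],f["fovy"])
    for n in ("tin_1","rack","grey_bottle","green_bowl","pale_lid","plate_face"):
        for m in r.masks_of(n,f):
            p=cloud(f,m["pixels"])
            if len(p): 
                top=p[p[:,2]>np.percentile(p[:,2],98)-.006]
                print(n,round(m["confidence"],2),m["box"],len(p),"med",np.median(p,0).round(3),"lo",np.percentile(p,2,axis=0).round(3),"hi",np.percentile(p,98,axis=0).round(3),"topmid",((top.min(0)+top.max(0))/2).round(3))
E
```

```text
pics
scene [-0.36253151 -0.96932447  0.97712778] [-0.42913369  0.81628531 -0.34728312  0.17004998] 43.049363751971676
tin_1 0.93 [271.3, 199.8, 296.4, 232.6] 628 med [0.591 0.149 0.053] lo [0.572 0.134 0.004] hi [0.628 0.19  0.075] topmid [0.603 0.164 0.073]
tin_1 0.86 [227.9, 220.4, 254.5, 253.3] 709 med [0.439 0.161 0.053] lo [0.419 0.145 0.002] hi [0.476 0.201 0.076] topmid [0.45  0.174 0.074]
rack 0.67 [256.4, 254.0, 363.7, 343.6] 3302 med [ 0.402 -0.189  0.025] lo [ 0.354 -0.28   0.001] hi [0.499 0.029 0.071] topmid [ 0.421 -0.181  0.072]
grey_bottle 0.77 [332.3, 216.6, 351.0, 247.7] 335 med [ 0.652 -0.017  0.04 ] lo [ 0.639 -0.033  0.005] hi [0.674 0.009 0.069] topmid [ 0.662 -0.008  0.067]
plate_face 0.82 [309.8, 284.5, 359.3, 329.2] 545 med [ 0.416 -0.184  0.047] lo [ 0.385 -0.28   0.018] hi [ 0.452 -0.174  0.076] topmid [ 0.419 -0.181  0.074]
side [0.48802037 1.04469174 0.8095399 ] [ 0.01384906 -0.0258131   0.88393689 -0.46668776] 47.65160736901937
tin_1 0.89 [325.4, 337.8, 357.7, 385.7] 1464 med [0.494 0.34  0.066] lo [0.466 0.294 0.003] hi [0.523 0.352 0.074] topmid [0.495
[... 523 characters left out ...]
.438 -0.437 -0.   ] hi [ 0.492 -0.376  0.035] topmid [ 0.464 -0.405  0.034]
grey_bottle 0.78 [263.0, 243.9, 281.3, 274.4] 461 med [0.662 0.014 0.044] lo [ 0.641 -0.013  0.009] hi [0.685 0.024 0.069] topmid [ 0.664 -0.001  0.068]
green_bowl 0.84 [261.5, 215.8, 290.8, 239.3] 389 med [ 0.674 -0.162  0.027] lo [ 0.644 -0.183  0.001] hi [ 0.703 -0.115  0.039] topmid [ 0.674 -0.148  0.038]
pale_lid 0.55 [344.8, 178.4, 368.0, 196.5] 236 med [ 0.465 -0.399  0.014] lo [ 0.435 -0.433 -0.   ] hi [ 0.492 -0.376  0.035] topmid [ 0.464 -0.405  0.034]
plate_face 0.81 [359.6, 206.6, 390.4, 237.3] 627 med [ 0.42  -0.174  0.041] lo [ 0.388 -0.194  0.002] hi [ 0.452 -0.166  0.075] topmid [ 0.421 -0.176  0.074]
```

View pics/scene0.png

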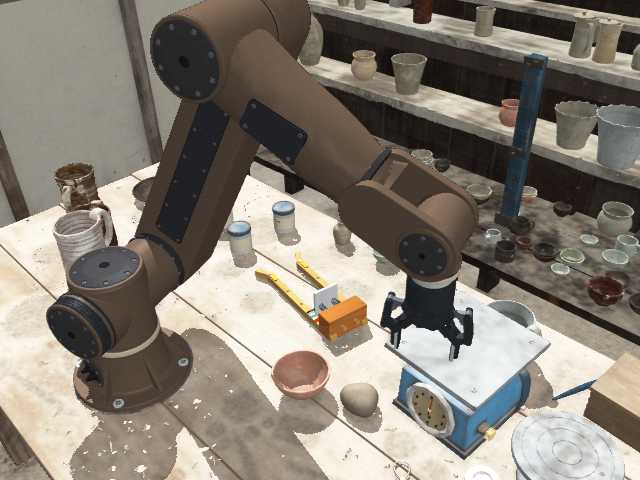

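View pics/side0.png

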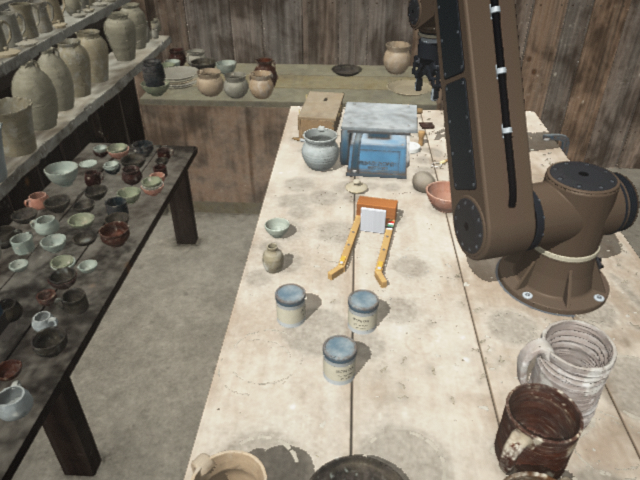

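Scene: tins at about (240,236), (284,215), the third hidden behind the arm. The rack runs from (265,270) to its end block at (345,320). The side view shows all three tins at (291,304), (363,310) and (340,358). The rack mouth is near (358,275), the bowl at (276,228), the bottle at (272,258) and the lid at (356,186). Next I'll measure from above with the wrist camera.

Run:
```python
from h import *
print(r.get_time_s(),r.get_tool_rot(),q2m(r.get_tool_rot()).round(2).tolist())
def look(tag):
    f=r.grab_frame("wrist");cv2.imwrite(f"pics/{tag}.png",f["color"]);np.savez(f"{tag}.npz",**{k:f[k] for k in("z_map","fovy","cx","cy","xyz","attitude","color")})
    print(tag,r.get_time_s(),np.round(f["xyz"],3),q2m(f["attitude"])[:,2].round(2),f["fovy"])
    for n in ("tin_1","rack","plate_face","grey_bottle"):
        for m in r.masks_of(n,f):
            p=cloud(f,m["pixels"])
            if len(p):
                h=np.percentile(p[:,2],90);top=p[p[:,2]>h-.006]
                c,rad=cv2.minEnclosingCircle(top[:,:2].astype(np.float32))
                print(n,round(m["confidence"],2),np.round(m["box"]),len(p),"h",h.round(4),"circ",np.round(c,4),round(rad,4))
# yaw with tool x toward +x world? keep down, y_tool ~ x world
q=R.from_matrix(np.array([[0,1,0],[1,0,0],[0,0,-1]]).astype(float)).as_quat()
for qq in (q,R.from_matrix(np.array([[0,-1,0],[-1,0,0],[0,0,-1.]])).as_quat()):
    s=r.solve_ik([0.48,0.08,0.42],[qq[3],*qq[:3]]);print(None if s is None else np.round(s,2))
p=np.array(r.get_ee_pos())
r.reach([0.46,-0.1,0.42],r.get_tool_rot());look("w1")
r.reach([0.5,0.12,0.42],r.get_tool_rot());look("w2")
```

```text
0.7 [3.43288573e-05 9.76032458e-01 2.17624995e-01 2.44195979e-05] [[0.91, 0.42, 0.0], [0.42, -0.91, -0.0], [0.0, 0.0, -1.0]]
[ 0.03  0.14  1.58 -0.    1.42  0.03]
None
w1 2.7 [ 0.527 -0.07   0.563] [-0.26 -0.12 -0.96] 65.10573000132119
tin_1 0.94 [ 0.  0. 67. 37.] 2129 h 0.0725 circ [0.4852 0.2992] 0.024
tin_1 0.86 [ 81.  59. 158. 115.] 3467 h 0.0731 circ [0.4523 0.1798] 0.0334
tin_1 0.63 [163.   1. 195.  10.] 187 h 0.031 circ [0.5797 0.1555] 0.0118
rack 0.65 [202.  85. 427. 288.] 8930 h 0.0593 circ [ 0.4128 -0.2287] 0.0636
plate_face 0.62 [339. 197. 402. 272.] 1048 h 0.0745 circ [ 0.4235 -0.1769] 0.0324
plate_face 0.61 [202.  87. 428. 286.] 8641 h 0.0594 circ [ 0.4136 -0.2297] 0.064
grey_bottle 0.93 [300.   0. 336.  13.] 381 h 0.051 circ [ 0.6516 -0.0112] 0.0171
grey_bottle 0.4 [334. 194. 388. 247.] 1054 h 0.0745 circ [ 0.4235 -0.1769] 0.0324
grey_bottle 0.39 [478. 233. 525. 274.] 1440 h 0.0328 circ [ 0.4666 -0.4107] 0.0125
w2 3.8417 [0.567 0.15  0.563] [-0.26 -0.12 -0.96] 65.10573000132119
tin_1 0.82 [239. 163. 289. 215.] 2143 h 0.0734 circ [0.4516 0.1795] 0.0324
tin_1 0.75 [290.  52. 341. 115.] 2346 h 0.0735 circ [0.6052 0.1686] 0.0323
tin_1 0.6 [146.  83. 210. 140.] 2750 h 0.0733 circ [0.4962 0.3181] 0.0327
rack 0.74 [330. 176. 545. 350.] 6921 h 0.0593 circ [ 0.4591 -0.0923] 0.1871
plate_face 0.71 [457. 276. 501. 315.] 939 h 0.0737 circ [ 0.4376 -0.179 ] 0.0184
grey_bottle 0.86 [431.  81. 477. 118.] 1461 h 0.0688 circ [ 0.6661 -0.004 ] 0.0137
grey_bottle 0.2 [328. 180. 546. 349.] 6924 h 0.0593 circ [ 0.4556 -0.0907] 0.1873
```

```bash
cat > ortho.py <<'E'
from h import *
from scipy.optimize import minimize
# rack frame: origin o, angle a: x axis=(cos a,sin a), y axis=(-sin a,cos a)
def loc(p,t): 
    c,s=np.cos(t[2]),np.sin(t[2]);d=p[:,:2]-t[:2];return np.c_[d@[c,s],d@[-s,c]]
sols=[]
for tag in("w1","w2"):
    f=dict(np.load(tag+".npz"));p=cloud(f)
    p=p[(p[:,0]>.33)&(p[:,0]<.6)&(p[:,1]<.1)&(p[:,1]>-.3)]
    rail=p[(p[:,2]>.0165)&(p[:,2]<.0245)]
    hi=p[(p[:,2]>.054)&(p[:,2]<.062)]       # block top
    pl=p[(p[:,2]>.0715)&(p[:,2]<.078)]
    def mem(t):
        l=loc(rail,t);x=np.abs(l[:,0]);y=l[:,1]
        off=36+np.clip(y*1000,0,None)*np.tan(np.radians(30))
        w=np.where(y>0,18/np.cos(np.radians(30)),18)
        ins=(1/(1+np.exp(-(x*1000-off)/.7)))/(1+np.exp((x*1000-off-w)/.7))
        ins=ins*(1/(1+np.exp((y*1000-37)/1.5)))*(1/(1+np.exp((-y*1000-286)/1.5)))
        k=loc(hi,t)*1000
        b=1/(1+np.exp((k[:,1]+235)/.7))/(1+np.exp((-k[:,1]-280)/.7))
        return -ins.sum()-b.sum()
    best=min((minimize(mem,[x,y,a],method="Nelder-Mead",options=dict(xatol=1e-5,fatol=.01,maxiter=2000,initial_simplex=np.array([[x,y,a],[x+.01,y,a],[x,y+.01,a],[x,y,a+.1]]))) for x in(.45,.47) for y in(-.02,0,.02) for a in(-.3,-.15,0,)),key=lambda s:s.fun)
    t=best.x;print(tag,t.round(4),best.fun,len(rail)+len(hi),"block y",np.percentile(loc(hi,t)[:,1],[3,97]).round(4),"block x",np.percentile(loc(hi,t)[:,0],[3,97]).round(4),"plate",loc(pl,t).min(0).round(4),loc(pl,t).max(0).round(4),np.median(pl[:,2]) if len(pl) else 0)
    L=loc(rail,t);print("rail y range",np.percentile(L[:,1],[.5,99.5]).round(4))
    for yy in(-.2,-.15,-.1,-.04):
        l=L[abs(L[:,1]-yy)<.012];n=l[l[:,0]<0,0];q=l[l[:,0]>0,0]
        print(yy,[np.percentile(v,[5,95]).round(4) if len(v)>5 else None for v in(n,q)])
E
python3 ortho.py; python3 -c "
import cv2;a=cv2.imread('pics/w2.png');cv2.imwrite('pics/w2c.png',cv2.resize(a[150:370,310:570],None,fx=2.6,fy=2.6))"
```

```text
w1 [ 0.4579  0.0077 -0.1845] -6436.664493543513 6874 block y [-0.2785 -0.236 ] block x [-0.05    0.0506] plate [-0.0326 -0.194 ] [ 0.0324 -0.1858] 0.07417704345849013
rail y range [-0.2365  0.0333]
-0.2 [array([-0.0532, -0.0385]), array([0.0366, 0.0527])]
-0.15 [array([-0.0531, -0.0365]), array([0.0369, 0.0528])]
-0.1 [array([-0.0529, -0.0367]), array([0.0368, 0.0528])]
-0.04 [array([-0.053 , -0.0367]), array([0.0366, 0.0529])]
w2 [ 0.458   0.0081 -0.1853] -4353.245463939924 4826 block y [-0.2791 -0.1866] block x [-0.0181  0.0515] plate [-0.0039 -0.1944] [ 0.0324 -0.1849] 0.07429413769573756
rail y range [-0.2376  0.0337]
-0.2 [None, array([0.0367, 0.053 ])]
-0.15 [array([-0.0534, -0.037 ]), array([0.0368, 0.0529])]
-0.1 [array([-0.0528, -0.0368]), array([0.0368, 0.0529])]
-0.04 [array([-0.0532, -0.0366]), array([0.0365, 0.0531])]
```

View pics/w2.png

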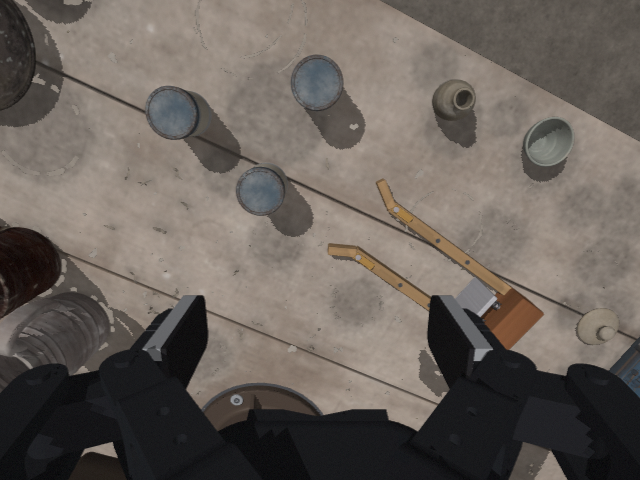

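The wrist view shows the tins at (172,112), (317,83) and (262,190). The rack mouth is near (355,215) and its end block at (515,320). The rack fit agrees in both views: origin (0.458, 0.008), yaw -0.185, with the plate face at y = -0.185 as stated. I'll push the first tin using half-open fingers as a cradle.

```bash
cat >> h.py <<'E'
O=np.array([.458,.008]);A=-.185;X=np.array([np.cos(A),np.sin(A)]);Y=np.array([-np.sin(A),np.cos(A)])
D=.0375;Z=.025
def w(l): return O+l[0]*X+l[1]*Y
def l_(p): d=np.asarray(p)[:2]-O;return np.array([d@X,d@Y])
def quat(th):  # heading angle th from rack -y toward rack +x
    h=-np.cos(th)*Y+np.sin(th)*X;x=np.r_[-h,0];z=np.array([0,0,-1.]);q=R.from_matrix(np.c_[x,np.cross(z,x),z]).as_quat()
    return h,[q[3],*q[:3]]
def pose(tin,th,back=0,z=Z):
    h,q=quat(th);return [*(w(tin)-h*(D+back)),z],q
def line(tin,th,back=0,z=Z,feed=.08,guard=None):
    p,q=pose(tin,th,back,z);return r.servo_line(p,feed=feed,rot=q,guard=guard)
def push(tin,via,end,n,feed=.08):
    d=np.array(via)-tin;th=np.arctan2(d[0],-d[1])
    p,q=pose(tin,th,.016,.16);r.reach(p,q);
    line(tin,th,.016,feed=.12)
    line(via,th,feed=feed)
    for k in range(1,n+1): line(via,th*(1-k/n),feed=.04)
    line(end,0,feed=feed);print("t",r.get_time_s(),"F",np.round(r.get_ft_force(),1),"tcp",l_(r.get_ee_pos()).round(4))
def tins(*cams):
    for c in cams:
        f=r.grab_frame(c);cv2.imwrite(f"pics/{c}_{f['shot']}.png",f["color"])
        for m in r.masks_of("tin_1",f):
            p=cloud(f,m["pixels"]);h=np.percentile(p[:,2],90);top=p[p[:,2]>h-.006]
            cc,rad=cv2.minEnclosingCircle(top[:,:2].astype(np.float32))
            print(c,f["shot"],round(m["confidence"],2),"h",h.round(3),"world",np.round(cc,4),"loc",l_(cc).round(4),"r",round(rad,4))
E
python3 - <<'E'
from h import *
for t,v in(((-.0376,.168),(0,.10)),((.1145,.185),(0,.1)),((-.02,.313),(0,.1))):
    d=np.subtract(v,t);th=np.arctan2(d[0],-d[1])
    for a in((t,th,.016,.16),(t,th,.016),(v,th),(v,0),((0,-.045),0)):
        print(np.round(r.solve_ik(*pose(*a)),2))
r.gripper_to(.036);print(r.get_opening())
push(l_([.4518,.1797]),(0,.1),(0,-.04),3)
p,q=pose((0,-.04),0,.08);r.servo_line(p,feed=.12)
tins("wrist","side")
E
```

```text
[ 0.35  0.4   1.96 -0.    0.78  0.03]
[ 0.35  0.64  2.06 -0.    0.45  0.03]
[ 0.16  0.63  2.07 -0.    0.44 -0.16]
[ 0.16  0.64  2.03 -0.    0.47  0.34]
[-0.14  0.61  2.14 -0.    0.39  0.04]
[ 0.19  0.64  1.48 -0.    1.02  1.31]
[ 0.19  0.8   1.57 -0.    0.77  1.31]
[ 0.11  0.66  1.98 -0.    0.51  1.23]
[ 0.16  0.64  2.03 -0.    0.47  0.34]
[-0.14  0.61  2.14 -0.    0.39  0.04]
[ 0.53  0.56  1.64 -0.    0.94  0.63]
[ 0.53  0.74  1.72 -0.    0.67  0.63]
[ 0.16  0.64  2.04 -0.    0.46  0.25]
[ 0.16  0.64  2.03 -0.    0.47  0.34]
[-0.14  0.61  2.14 -0.    0.39  0.04]
0.03576670209752366
t 11.1333 F [-0.  -0.3 -0.4] tcp [-0.     -0.0023]
wrist 5 0.66 h 0.05 world [0.5799 0.1588] loc [0.0921 0.1707] r 0.0149
side 6 0.86 h 0.073 world [0.6017 0.1706] loc [0.1113 0.1862] r 0.0342
side 6 0.68 h 0.069 world [ 0.4141 -0.0188] loc [-0.0382 -0.0344] r 0.1634
side 6 0.67 h 0.073 world [0.4959 0.3223] loc [-0.0205  0.316 ] r 0.0335
side 6 0.63 h 0.072 world [0.4452 0.0229] loc [-0.0154  0.0123] r 0.0709
```

```bash
python3 -c "
import cv2;a=cv2.imread('pics/side_6.png')[170:400,230:470];b=cv2.imread('pics/wrist_5.png');cv2.imwrite('pics/c1.png',cv2.hconcat([cv2.resize(a,(400,383)),cv2.resize(b,(400,383))]))"
```

```text
(no output)
```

View pics/c1.png

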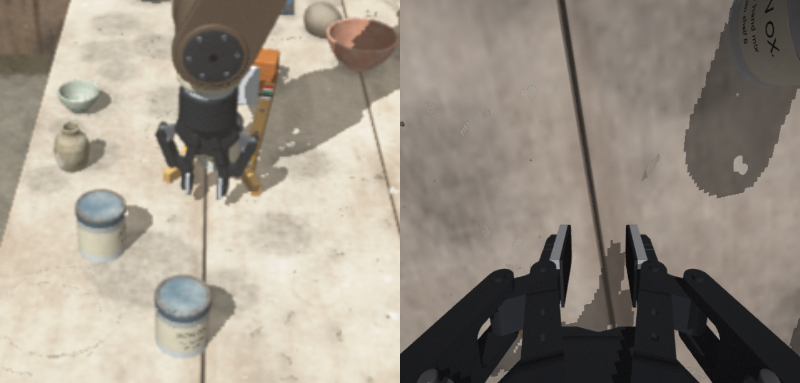

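The side crop shows tin 2 at (100,225) and tin 3 at (183,315) untouched. The gripper stands in front of the mouth and hides tin 1. I'll lift, check tin 1, then push tin 2.

Run:
```python
from h import *
p,q=pose((0,-.04),0,.08,.16);r.servo_line(p,feed=.2)
p,q=pose((.1145,.185),.94,.016,.2);r.reach(p,q)
tins("side","scene")
```

```text
side 7 0.95 h 0.073 world [0.4963 0.3209] loc [-0.0199  0.3146] r 0.034
side 7 0.91 h 0.073 world [ 0.4489 -0.0286] loc [-0.0022 -0.0376] r 0.0345
side 7 0.74 h 0.073 world [0.6004 0.1701] loc [0.1101 0.1855] r 0.0357
scene 8 0.94 h 0.073 world [0.6028 0.164 ] loc [0.1137 0.18  ] r 0.0355
scene 8 0.76 h 0.073 world [ 0.4504 -0.0327] loc [-0.     -0.0414] r 0.0368
```

Run:
```python
from h import *
push(l_([.6045,.1686]),(0,.1),(0,-.04),5)
p,q=pose((0,-.04),0,.05);r.servo_line(p,feed=.12)
p,q=pose((0,-.04),0,.08,.16);r.servo_line(p,feed=.2)
p,q=pose((-.02,.313),.09,.016,.2);r.reach(p,q)
tins("side","scene");print(r.get_time_s())
```

```text
t 22.4833 F [ 0.7  0.9 -0.2] tcp [-0.     -0.0023]
side 9 0.76 h 0.074 world [ 0.4179 -0.0743] loc [-0.0243 -0.0883] r 0.0425
side 9 0.68 h 0.073 world [0.495  0.3213] loc [-0.0213  0.3147] r 0.0327
side 9 0.55 h 0.074 world [0.4535 0.1565] loc [-0.0317  0.1451] r 0.2187
scene 10 0.97 h 0.074 world [ 0.4471 -0.0305] loc [-0.0037 -0.0399] r 0.036
scene 10 0.79 h 0.074 world [ 0.4374 -0.0987] loc [-0.0007 -0.1087] r 0.0348
scene 10 0.64 h 0.073 world [0.4933 0.3184] loc [-0.0224  0.3116] r 0.0381
25.2167
```

```bash
cat >> h.py <<'E'
def plate(tag):
    for c in("scene","side"):
        f=r.grab_frame(c);cv2.imwrite(f"pics/{tag}_{c}.png",f["color"])
        p=cloud(f);l=np.c_[(p[:,:2]-O)@X,(p[:,:2]-O)@Y,p[:,2]]
        k=l[(abs(l[:,0])<.031)&(l[:,1]<-.178)&(l[:,1]>-.222)&(l[:,2]>.0715)&(l[:,2]<.078)]
        print(c,"plate top y",len(k),np.percentile(k[:,1],[3,50,97]).round(4) if len(k) else 0)
    print("t",r.get_time_s(),"F along push",round(float(np.array(r.get_ft_force())[:2]@Y),2),"tcp",l_(r.get_ee_pos()).round(4))
E
python3 - <<'E'
from h import *
f0=[];plate("p0")
push(l_([.4957,.319]),(0,.1),(0,-.018),1)
line((0,-.034),0,feed=.03);r.hold(.3);plate("p1");tins("scene","side")
E
python3 -c "
import cv2;a=cv2.imread('pics/p1_scene.png')[235:355,240:380];cv2.imwrite('pics/c2.png',cv2.resize(a,(700,600),interpolation=cv2.INTER_CUBIC))"
```

```text
scene plate top y 66 [-0.1988 -0.1943 -0.1889]
side plate top y 2 [-0.1891 -0.1842 -0.1793]
t 25.3167 F along push -0.06 tcp [-0.0243  0.3656]
t 31.7667 F [ 0.7  0.4 -0.2] tcp [-0.0001  0.0197]
scene plate top y 134 [-0.2064 -0.1945 -0.179 ]
side plate top y 16 [-0.2022 -0.1937 -0.1814]
t 32.85 F along push 5.31 tcp [-0.      0.0033]
scene 15 0.8 h 0.074 world [ 0.4509 -0.0299] loc [-0.     -0.0386] r 0.0374
scene 15 0.69 h 0.074 world [ 0.4354 -0.0949] loc [-0.0033 -0.1053] r 0.0455
side 16 0.75 h 0.072 world [ 0.4477 -0.0025] loc [-0.0082 -0.0122] r 0.0395
side 16 0.5 h 0.074 world [ 0.4059 -0.1432] loc [-0.0234 -0.1582] r 0.0223
```

View pics/c2.png

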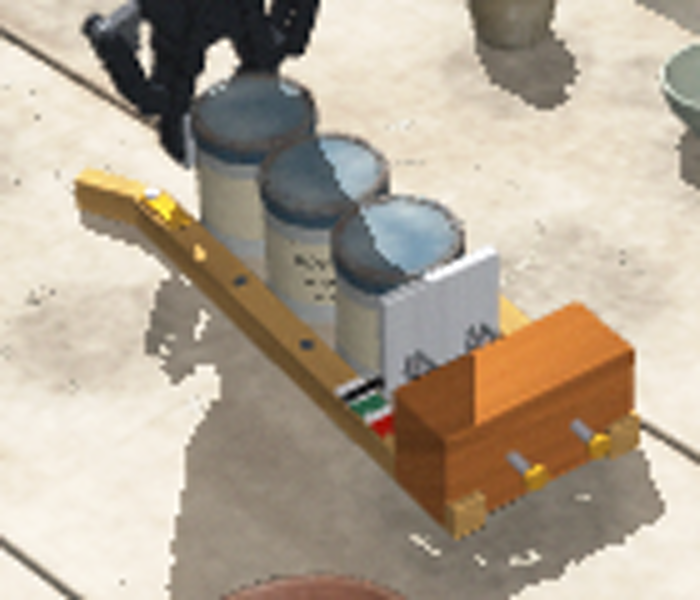

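The black pointer at (360,388) is in the white, just short of the green at (365,405). The three tins stand in single file against the plate, so I'll press 8 mm more.

```bash
python3 - <<'E'
from h import *
line((0,-.042),0,feed=.02);r.hold(.5);plate("p2")
E
python3 -c "
import cv2;a=cv2.imread('pics/p2_scene.png')[255:345,270:375];cv2.imwrite('pics/c3.png',cv2.resize(a,(700,600),interpolation=cv2.INTER_CUBIC))"
```

```text
scene plate top y 172 [-0.2129 -0.1952 -0.1796]
side plate top y 23 [-0.2079 -0.2002 -0.1802]
t 34.2 F along push 9.74 tcp [-0.0001 -0.0044]
```

View pics/c3.png

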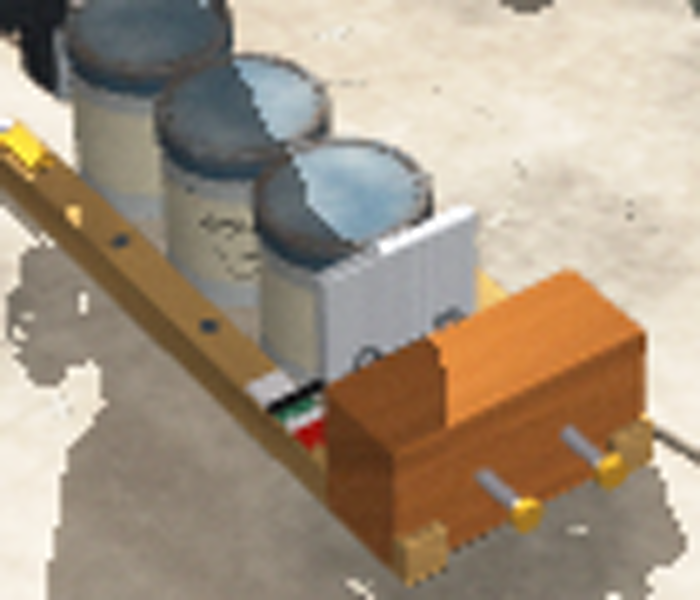

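The pointer at (297,395) is now at the near edge of the green, about 12 mm of travel. The force, 9.7 N including friction, agrees. I'll press 3 mm more toward mid-band.

```bash
python3 - <<'E'
from h import *
line((0,-.045),0,feed=.02);r.hold(1);plate("p3");r.hold(.5);print(r.get_ft_force())
f=r.grab_frame("scene")
for n in("grey_bottle","green_bowl","pale_lid"):
    for m in r.masks_of(n,f)[:1]: print(n,m["confidence"],np.median(cloud(f,m["pixels"]),0).round(3))
E
python3 -c "
import cv2;a=cv2.imread('pics/p3_scene.png')[295:340,295:345];b=cv2.imread('pics/p3_side.png')[190:300,320:430];cv2.imwrite('pics/c4.png',cv2.hconcat([cv2.resize(a,(400,360),interpolation=cv2.INTER_CUBIC),cv2.resize(b,(400,360),interpolation=cv2.INTER_CUBIC)]))"
```

```text
scene plate top y 173 [-0.2151 -0.1974 -0.1787]
side plate top y 21 [-0.2089 -0.2011 -0.1804]
t 35.6 F along push 12.05 tcp [-0.0001 -0.0073]
[ 2.81154293 12.44077578 -0.77878097]
grey_bottle 0.79 [ 0.654 -0.017  0.044]
green_bowl 0.85 [ 0.683 -0.146  0.027]
```

View pics/c4.png

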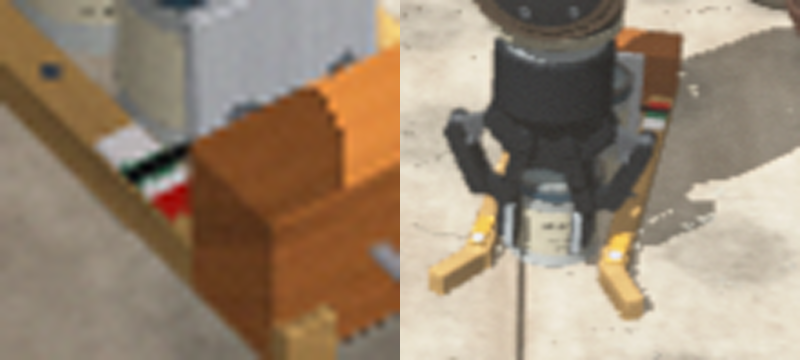

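The pointer at (155,160) has green on both sides, and the tins stand upright, with the row held. I'm handing the job in.

```bash
python3 -c "
from h import *
print(r.sign_off())"
```

```text
the job is handed in; nothing more can be done
None
```

The job is handed in at about 36 s: all three tins stand upright in single file in the rack, and the arm holds the row steadily with the pointer mid-green; the bottle and bowl are where they were, and I kept clear of the pale lid but did not see it in the last picture.

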